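# Unlock the payment box and hold the key turned

### The arm

A 6-joint arm with a two-finger parallel gripper is mounted at the origin on the work surface. World frame = base frame: x ahead of the robot, y to its left, z up, the work surface at z = 0. Lengths are in mm, angles in rad, forces in N, time in s.
With the tool pointing down it reaches from about 350 to 875 mm from the base axis. Payload 4.2 kg.
Tool frame: the origin (TCP) lies between the finger pads; the fingertips stand 25 mm ahead of it and the grasp point (between the pads) lies 6 mm ahead of it; z points along the fingers, y is the line along which they close (so a half turn about z gives the same grasp; the last joint's range is limited). The gripper opens to 85 mm and grips with 20 to 120 N. Pads are 22 mm wide; open, the fingers measure 114 mm over their backs; the gripper's body (76 mm by 85 mm) begins 54 mm behind the grasp point. The pads swing forward as they close: fully open they stand 13 mm farther back than shut.
Start: joints at [-1.042, 0.385, 0.008, 0, -1.194, -0.259], TCP at [166.603, -602.364, 256.312] pointing down, gripper open.
Joint ranges: [-3.14, 3.14], [-1.21, 2.06], [-1.07, 1.41], [-3.16, 2.05], [-2.99, -0.16], [-3.1, 3.1]. Speed limits (rad/s): [2.79, 2.79, 3.14, 3.14, 3.14, 3.14].

### API

Orientations are given as a unit quaternion [x, y, z, w].
In Python, from bench import read_state, get_image, job_done gives the robot as it stands.
- The arm moves only by the tool play_rows, never from a script. Its argument "series" is a list of rows, each a list of 6 numbers: the shift along the world's x, y, z in mm, then the turn, a rotation vector about the world's x, y, z in units of 6 degrees (1.0 is 6 degrees). A call has 1 to 20 rows; each row shifts and turns the commanded pose from where the row before left it; what a row does not reach is not made up. A row lasts 1/12 s, in which the tool goes at most 41.7 mm and 7.16 degrees, less where a joint would pass 70% of its speed; a pose out of reach is approached as far as the arm can. A call is refused whole if a number of a shift passes 41.7 or a number of a turn 1, either way. A call with a gripper value outside its range is refused whole. "gripper" is the opening, from 0 (shut) to 1 (fully open), set as the call begins (left out, the last holds). The fingers move at their own pace and stop on an object; the grip force is fixed at half the most. Time passes only in rows, so rows that do not move let the fingers close. It gives the time, the measured TCP pose, the force, the opening and the grip force at its end, in the units of the state.
- read_state(): the state, without advancing time (a new reading comes with each control period).
- get_image(name): name is "scene" or "top" or "wrist"; returns a dict with "image" (384x512x3 uint8, red, green, blue), "fx", "fy", "cx", "cy" (pixels), "eye" and "rotation" of the camera in the world. Camera axes: x right, y down, z forward; pixel columns grow to the right and rows downward; lengths in mm; the calibration is good to about 2 mm. A picture is of the moment at which its call begins. There is no depth.
- job_done(): hands the job in; it is judged then, once.
The state is a dict: "clock": time; "joints": joint angles; "joint_vel": joint speeds; "joint_efforts": joint torques, N m; "position": TCP position; "ee_rot": TCP orientation; "contact_force": force on the tool from outside, world axes, zero at the start; "wrist_torque": the same for the moment, N m; "gripper_width": finger opening in mm; "grasp_force": force on a finger pad.
Only numpy, scipy, OpenCV 4.12 (cv2) and the standard library are available. Lean on these libraries where they do the work, as an engineer would, in place of code of your own. Each camera call takes 0.05 s, during which the arm holds its last target. There are 200 camera calls.

### The job

Take the big key with the thick oblong black head out of the wooden key rack and put it in the lock on the ledge of the grey payment box. The lock is gummed up, so work the key past the sticky spots with light pressure and little turns to and fro, without forcing it, until it is fully home; then turn it clockwise a quarter turn to the stop, which lifts the lid ajar. The lock springs back, so finish with the key still gripped and held turned, and leave the other keys, the mug and the tape where they are.

Things in the scene. Friction and masses are not known exactly. Their poses are not given: they have to be found in the camera images.
- key: the loose key to use, 71 mm long, 40 g, standing blade down in one of the rack's three slots (any). Origin at the blade's end; z up along the key, y along the blade's width, x through its thickness. Steel blade 12 (y) x 3.5 (x) mm, z 0 to 30 mm, its end bevelled to 10 x 2.5 over the last 1.5 mm. Both edges are alike: it goes in either way round
- key_grip (a point): point on the key's axis in its black plastic head (32 (y) x 9 (x) mm, z 35 to 71 mm), 55 mm above the blade's end: the place to grip, across the 9 mm thickness (along the key's x). Fingertips that reach 19 mm lower just clear the rack and the lock. Axes as the key's
- key_shoulder (a point): point on the key's axis under its steel shoulder (20 (y) x 9 (x) mm, z 30 to 35 mm), 30 mm above the blade's end; it meets the lock's face when the key is fully home. Axes as the key's
- rack: fixed wooden key rack, block 60 (x) x 180 (y) x 46 mm high, origin under its centre, z up; three slots in its top, 5.5 (x) x 14.5 (y) mm and 36 mm deep, on its y axis at -55, 0 and +55 mm. The keys rest with their shoulders on its top and their blades in the slots, blade width along the rack's y
- box: fixed steel payment box 240 (x) x 300 (y) x 120 mm high, origin under its centre, z up; its front third (x -120 to -45 mm) is a flat ledge that carries the lock, the lid with its money slot and wire handle lies behind, hinged at the back
- keyhole (a point): keyhole centre on the lock's axis, at the top of the round brass face (29 mm, in a 41 mm steel ring), 4 mm above the ledge; on the box at x -82.5, y 0, z 124 mm. Axes are the box's and do not turn. Slot 13.2 mm along y, 4.7 mm along x, its mouth 2 mm wider each side for 2 mm. The key goes straight down. The face (7 mm deep) turns with the key from -40 to +100 degrees clockwise
- upper_disc (a point): on the lock's axis 7.5 mm below the keyhole, inside the lock: top of the first gummed disc, slot as the face's, standing 18 to 29 degrees clockwise of straight. It holds by 0.045 N m of friction and hard pressure drags it along. With the blade turned into line, a light push of a few N drops it in (any angle within about 8 degrees will do), and the disc then turns with the key
- lower_disc (a point): on the lock's axis 14.5 mm below the keyhole, inside the lock: top of the second gummed disc, like the first but standing 18 to 29 degrees anticlockwise of straight
- cam_top (a point): on the lock's axis 21.5 mm below the keyhole, inside the lock: top of the latch cam, slot as the face's, sprung to 0 degrees (slot along the keyhole's y), so the blade must come back straight to drop home, 30 mm below the keyhole
- lock_turn (a joint): angle of the latch cam, 0 (locked) to 1.571 rad (stop), growing clockwise seen from above; only a key that reaches the cam can turn it. A spring and the lid turn it back with about 0.14 N m. The key has about 0.1 rad of play in it, more under load, so the key must go about 0.2 rad farther than the cam; a key twisted over 0.4 rad past the stop is being forced
- lid (a joint): opening of the lid in rad, 0 shut; the cam lifts it to about 0.14 rad (its front edge up 22 mm) at the end of the quarter turn
- round_key: loose bystander key in the rack, steel, with a round flat head 24 mm across; origin at its blade's end
- ring_key: loose bystander key in the rack, steel, with a ring-shaped wire head 24 mm across; origin at its stem's end
- mug: white mug, 80 mm across, 90 mm high, loose bystander; origin under its centre
- tape: roll of brown packing tape lying flat, 90 mm across, 48 mm high, loose bystander; origin under its centre

How it is judged (in metres and radians):
On the way, in this order (a step that is already met when the one before it is completed fails the run):
1. the key is lifted out of the rack by the gripper (height (world z) of key above 0.06 m and contact force between the fingers and key above 2 N), for 0.1 s.
2. the key is fully home in the lock, the latch cam not yet turned (distance between key_shoulder and keyhole below 0.004 m and z of key_shoulder in the frame of keyhole below 0.0025 m and value of joint lock_turn below 0.4 rad), for 0.1 s.
At the end, for the whole second after the job is handed in: The key, still gripped, is home (shoulder within 5 mm of the face, tilt under 0.15 rad) and holds the latch cam at 1.35 rad or more with the lid open 0.1 rad or more, at rest; the other keys are within 20 mm, the mug and tape within 30 mm of their starts (value of joint lock_turn above 1.35 rad and value of joint lid above 0.1 rad and distance between key_shoulder and keyhole below 0.005 m and angle between key's own z axis and vertical below 0.15 rad and contact force between the fingers and key above 2 N and linear speed of key below 0.02 m/s and distance of each of round_key, ring_key from where it was at the start of the episode below 0.02 m and distance of each of mug, tape from where it was at the start of the episode below 0.03 m); the arm keeps its last pose, push and grip.
It fails at once if the key was forced: more than 100 N between it and the lock (contact force between key and box above 100 N).
It fails at once if another key was pulled out of the rack (distance of any of round_key, ring_key from where it was at the start of the episode above 0.025 m).
It fails at once if the mug or the tape was knocked away (distance of any of mug, tape from where it was at the start of the episode above 0.04 m).
It also fails if it takes over 61 s, if anything falls off the work surface, if the arm or the gripper's body presses on something with over 40 N, if the wrist force passes 120 N, or if a joint passes its speed limit or range.

## Working session

There is one attempt and no reset: what is moved stays moved. The work goes in short steps, Python scripts to look and compute and a tool call to move; the robot and the scene stay as the last step left them, time stands still between calls to the robot, and variables do not carry over. Pictures are saved under pics/ and viewed, at most 10 in all, crops included, and the job is handed in when it is done.

Besides the shell and the picture viewer there is one more tool, called after "Request:" as name(argument=value, ...), one argument or row to a line, values as JSON. play_rows: Moves the arm, as the interface text tells. Its arguments: {"type":"object","properties":{"series":{"type":"array","items":{"type":"array","items":{"type":"number"}}},"gripper":{"type":"number"}},"required":["series"]}

```bash
mkdir -p pics; ls
cat > h.py <<'E'
import numpy as np,cv2
from bench import read_state,get_image,job_done
def ray(d,u,v,z):
    R=np.array(d["rotation"]).reshape(3,3);e=np.array(d["eye"])
    r=R@np.array([(u-d["cx"])/d["fx"],(v-d["cy"])/d["fy"],1]);return e+r*(z-e[2])/r[2]
def pix(d,p):
    R=np.array(d["rotation"]).reshape(3,3);c=R.T@(np.array(p)-np.array(d["eye"]));return d["cx"]+d["fx"]*c[0]/c[2],d["cy"]+d["fy"]*c[1]/c[2]
def save(n,im): cv2.imwrite(f"pics/{n}.png",cv2.cvtColor(im,cv2.COLOR_RGB2BGR))
E
python3 - <<'E'
from h import *
import pickle
s=read_state();print(s)
D={n:get_image(n) for n in("scene","top","wrist")}
pickle.dump(D,open("d0.pkl","wb"))
for n in D:print(n,D[n]["fx"],D[n]["eye"],D[n]["rotation"])
save("top0",cv2.resize(D["top"]["image"],None,fx=1.55,fy=1.55,interpolation=cv2.INTER_CUBIC))
save("scene0",cv2.resize(D["scene"]["image"],None,fx=1.55,fy=1.55,interpolation=cv2.INTER_CUBIC))
E
```

```text
pics
{'clock': 0.0, 'joints': array([-1.04240569e+00,  3.85575066e-01,  6.59616254e-03, -5.13079956e-04,
       -1.19401366e+00, -2.58577711e-01]), 'joint_vel': array([8.51222884e-04, 5.36189980e-05, 1.26878973e-03, 1.10766586e-03,
       2.42868274e-04, 8.99010724e-04]), 'joint_efforts': array([ 1.24700305e-04, -3.92290699e+01,  1.88404548e+01,  4.18590367e+00,
       -4.62741911e-03, -3.36069195e-05]), 'position': array([ 166.45548563, -601.85982056,  255.19666421]), 'ee_rot': array([-1.34403747e-01,  9.90926016e-01,  1.10561848e-03, -2.00809023e-04]), 'contact_force': array([ 0.13651764, -0.74798696,  0.0060436 ]), 'wrist_torque': array([-0.01397691,  0.04084974, -0.0015392 ]), 'grasp_force': 0.0, 'gripper_width': 85.51749402292593}
scene 462.0846843025598 [ 911.76645243 -469.76410664 1007.80248313] [ 0.90958233  0.30528827 -0.09749776 -0.26448674]
top 442.0929601241206 [ 423.08744126  -19.3333007  1272.96736857] [ 0.71122279 -0.70116848  0.03313855 -0.03777237]
wrist 323.2390108915401 [  99.63983192 -620.41457232  373.02562016] [0.60014081 0.78792719 0.11062757 0.08223931]
```

```bash
sed -i 's/np.array(d\["rotation"\]).reshape(3,3)/Rotation.from_quat(d["rotation"]).as_matrix()/; 1a from scipy.spatial.transform import Rotation' h.py; cat h.py | head -5
```

```text
import numpy as np,cv2
from scipy.spatial.transform import Rotation
from bench import read_state,get_image,job_done
def ray(d,u,v,z):
    R=Rotation.from_quat(d["rotation"]).as_matrix();e=np.array(d["eye"])
```

View pics/top0.png

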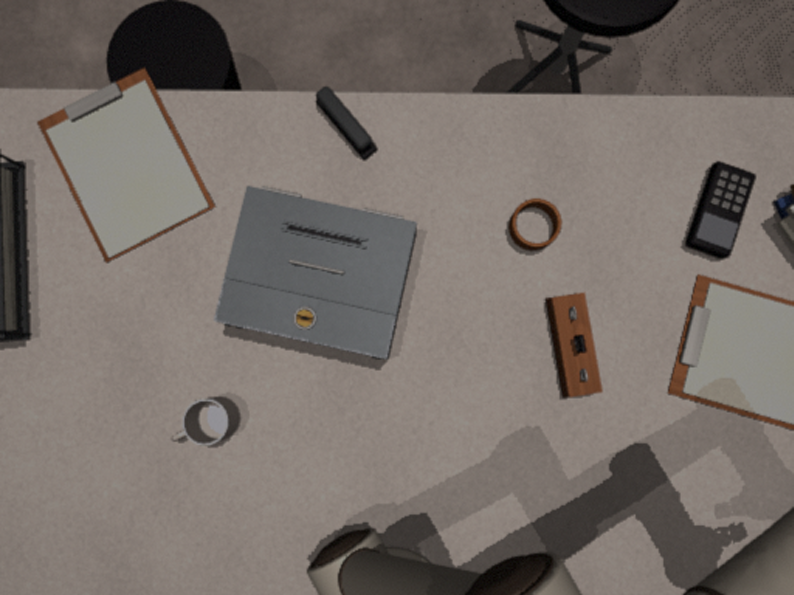

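View pics/scene0.png

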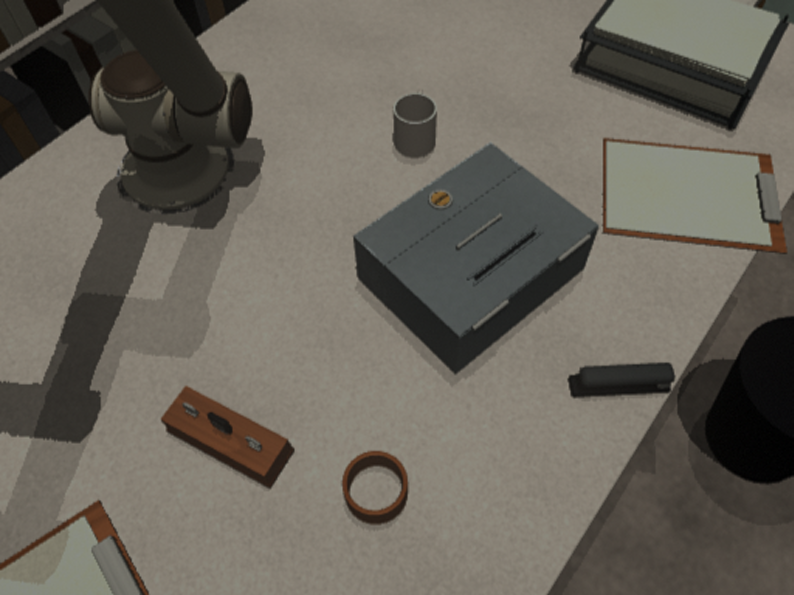

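The top view shows the rack at about (575,345), with the black key in the middle slot, and the lock at about (304,318), both in 1.55x pixels. I'll enlarge both.

Run:
```python
from h import *
import pickle
D=pickle.load(open("d0.pkl","rb"));im=D["top"]["image"]
a=cv2.resize(im[180:264,345:397],None,fx=7,fy=7,interpolation=cv2.INTER_CUBIC)
b=cv2.resize(im[115:239,135:275],None,fx=3,fy=3,interpolation=cv2.INTER_CUBIC)
c=np.zeros((590,364+420,3),np.uint8);c[:588,:364]=a;c[:372,364:]=b
save("c1",c)
```

```text
(no output)
```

View pics/c1.png

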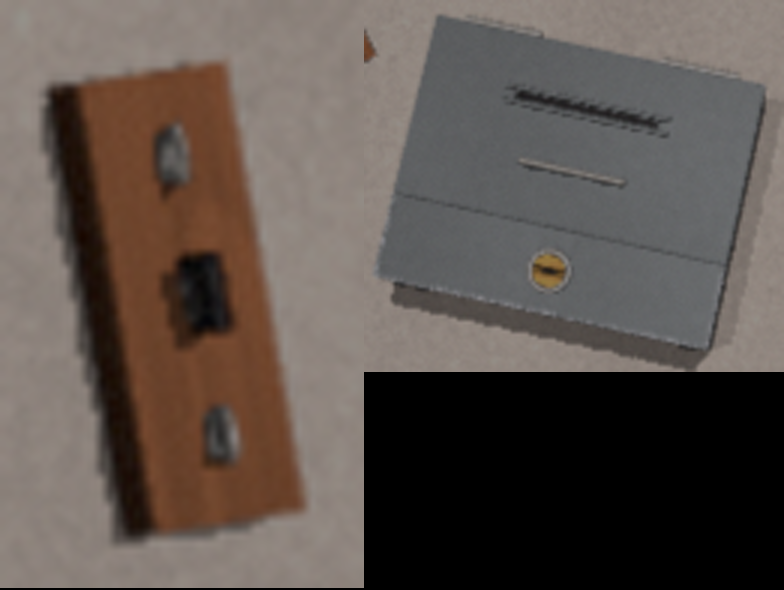

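The crop shows the rack's top corners at (76,85), (227,62), (305,508) and (152,535). The box's top corners are (437,15), (765,85), (708,349) and (379,276), and the lock's centre is (549,270).

Run:
```python
from h import *
import pickle
d=pickle.load(open("d0.pkl","rb"))["top"]
A=lambda u,v:((u+.5)/7-.5+345,(v+.5)/7-.5+180)
B=lambda u,v:((u-364+.5)/3-.5+135,(v+.5)/3-.5+115)
r=[ray(d,*A(*p),46)[:2] for p in[(76,85),(227,62),(305,508),(152,535)]]
b=[ray(d,*B(*p),120)[:2] for p in[(437,15),(765,85),(708,349),(379,276)]]
for n,q in(("rack",r),("box",b)):
    q=np.array(q);print(n,q.round(1).tolist(),q.mean(0),[np.linalg.norm(q[i]-q[i-1]).round(1) for i in range(4)],[np.degrees(np.arctan2(*(q[i]-q[i-1])[::-1])).round(2) for i in range(4)])
print("lock",ray(d,*B(549,270),124),"key",ray(d,*A(205,293),117-36))
```

```text
rack [[549.1, -280.9], [559.2, -341.0], [383.5, -369.4], [372.2, -309.4]] [ 466.00468544 -325.19082646] [np.float64(179.2), np.float64(60.9), np.float64(177.9), np.float64(61.1)] [np.float64(9.13), np.float64(-80.52), np.float64(-170.82), np.float64(100.73)]
box [[727.5, 256.8], [668.1, -35.6], [435.1, 10.9], [494.3, 298.8]] [581.24463151 132.72069156] [np.float64(236.9), np.float64(298.4), np.float64(237.6), np.float64(294.0)] [np.float64(-10.22), np.float64(-101.48), np.float64(168.71), np.float64(78.37)]
lock [501.40929631 150.03692808 124.        ] key [ 465.96109929 -322.32784342   81.        ]
```

Request:
play_rows(
  series=[
    [20,18,-4,0,0,-0.1],
    [30,28,-6,0,0,-0.1],
    [30,28,-6,0,0,-0.1],
    [30,28,-6,0,0,-0.1],
    [30,28,-6,0,0,-0.1],
    [30,28,-6,0,0,-0.1],
    [30,28,-6,0,0,-0.1],
    [30,28,-6,0,0,-0.1],
    [30,28,-6,0,0,-0.1],
    [25,24,-3,0,0,-0.1],
    [15,12,0,0,0,-0.03],
    [0,0,0,0,0,0],
    [0,0,0,0,0,0],
    [0,0,0,0,0,0],
  ],
)

```text
clock: 1.32
position: [466.1, -324.5, 201.1]
ee_rot: [-0.081, 0.997, 0.0, -0.0]
contact_force: [-0.7, 0.2, -0.3]
gripper_width: 85.4
grasp_force: 0.0
```

```bash
cat >> h.py <<'E'
def st():
    s=read_state();R=Rotation.from_quat(s["ee_rot"]).as_matrix()
    print(s["clock"],"pos",s["position"].round(2),"yaw_y",np.degrees(np.arctan2(R[1,1],R[0,1])).round(2),"z",R[:,2].round(4),"F",s["contact_force"].round(2),"T",s["wrist_torque"].round(3),"w",s["gripper_width"].round(1),s["grasp_force"],"j",np.degrees(s["joints"]).round(1))
    return s
E
python3 - <<'E'
from h import *
import pickle
st();d=get_image("wrist");pickle.dump(d,open("d1.pkl","wb"));print(d["eye"],d["fx"])
for p in[(466,-324,87),(466,-324,46)]:print(pix(d,p))
save("w1",cv2.resize(d["image"],None,fx=1.55,fy=1.55,interpolation=cv2.INTER_CUBIC))
E
```

```text
Traceback (most recent call last):
  File "h.py", line 12, in st
    print(s["clock"],"pos",s["position"].round(2),"yaw_y",np.degrees(np.arctan2(R[1,1],R[0,1])).round(2),"z",R[:,2].round(4),"F",s["contact_force"].round(2),"T",s["wrist_torque"].round(3),"w",s["gripper_width"].round(1),s["grasp_force"],"j",np.degrees(s["joints"]).round(1))
                                                                                                                                                                                                ^^^^^^^^^^^^^^^^^^^^^^^^
AttributeError: 'float' object has no attribute 'round'
```

```bash
sed -i 's/s\["gripper_width"\].round(1)/round(s["gripper_width"],1)/' h.py
python3 - <<'E'
from h import *
import pickle
st();d=get_image("wrist");pickle.dump(d,open("d1.pkl","wb"));print(d["eye"],d["fx"])
for p in[(466,-324,87),(466,-324,46)]:print(pix(d,p))
save("w1",cv2.resize(d["image"],None,fx=1.55,fy=1.55,interpolation=cv2.INTER_CUBIC))
E
```

```text
1.3167 pos [ 466.06 -324.49  201.08] yaw_y 99.27 z [-8.e-04  3.e-04 -1.e+00] F [-0.69  0.17 -0.26] T [-0.034 -0.002 -0.059] w 85.4 0.0 j [-18.5  19.2 -12.3  -0.  -58.6 -62.2]
[ 397.63471297 -335.47628809  318.80755722] 323.2390108915401
(np.float64(259.2305979460751), np.float64(193.59767326251117))
(np.float64(259.1624986994853), np.float64(180.10161450245195))
```

View pics/w1.png

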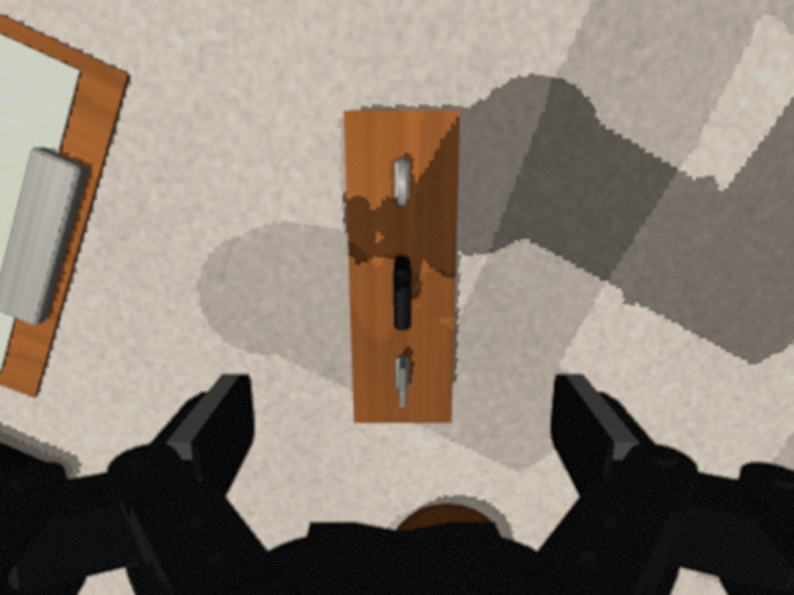

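The wrist view shows the black head over columns 393–411 and rows 255–328. The rack's top corners are about (345,111), (460,111), (453,422) and (355,422).

Run:
```python
from h import *
import pickle
d=pickle.load(open("d1.pkl","rb"))
f=lambda u,v,z:ray(d,(u+.5)/1.55-.5,(v+.5)/1.55-.5,z)[:2].round(1)
q=np.array([f(345,111,46),f(460,111,46),f(453,422,46),f(355,422,46)]);print(q,q.mean(0))
print(f(402,328,87),f(402,256,87))
a=np.radians(9.2);yv=np.array([np.cos(a),np.sin(a),0])
for s in(-16,16):
  for z in(51,87):
    p=pix(d,np.array([466,-324.5,z])+s*yv);print(s,z,np.array(p)*1.55)
```

```text
[[ 382.7 -367.2]
 [ 373.2 -308.9]
 [ 549.6 -278.8]
 [ 559.2 -337.9]] [ 466.175 -323.2  ]
[ 480.  -321.8] [ 444.5 -327.5]
-16 51 [400.83006152 252.72664845]
-16 87 [400.79732283 267.57894759]
16 51 [400.80836437 308.88516621]
16 87 [400.77373233 331.11117595]
```

Request:
play_rows(
  series=[
    [0,0,-12,0,0,0],
    [0,0.5,-18,0,0,0],
    [0,0,-20,0,0,0],
    [0,0,-20,0,0,0],
    [0,0,-18,0,0,0],
    [0,0,-16,0,0,0],
    [0,0,-12,0,0,0],
    [0,0,-8,0,0,0],
    [0,0,0,0,0,0],
    [0,0,0,0,0,0],
  ],
  gripper=0.6,
)

```text
clock: 2.2
position: [466.2, -324.6, 77.4]
ee_rot: [-0.08, 0.997, -0.0, -0.0]
contact_force: [-0.4, -0.4, 0.3]
gripper_width: 51.2
grasp_force: 0.0
```

Request:
play_rows(
  series=[
    [0,0,0,0,0,0],
    [0,0,0,0,0,0],
    [0,0,0,0,0,0],
    [0,0,0,0,0,0],
    [0,0,0,0,0,0],
    [0,0,0,0,0,0],
    [0,0,0,0,0,0],
    [0,0,0,0,0,0],
  ],
  gripper=0,
)

```text
clock: 2.87
position: [467.1, -324.0, 78.2]
ee_rot: [-0.081, 0.997, -0.0, 0.001]
contact_force: [-0.2, 1.1, 6.1]
gripper_width: 8.5
grasp_force: 58.9
```

Request:
play_rows(
  series=[
    [0,0,4,0,0,0],
    [0,0,8,0,0,0],
    [0,0,12,0,0,0],
    [0,0,16,0,0,0],
    [0,0,20,0,0,0],
    [0,0,24,0,0,0],
    [0,0,24,0,0,0],
    [0,0,24,0,0,0],
    [0,0,24,0,0,0],
    [0,0,18,0,0,0],
    [0,0,8,0,0,0],
  ],
)

```text
clock: 3.78
position: [467.4, -324.2, 262.7]
ee_rot: [-0.081, 0.997, -0.001, 0.002]
contact_force: [-0.1, -0.1, -0.6]
gripper_width: 8.0
grasp_force: 58.8
```

Request:
play_rows(
  series=[
    [1,8,0,0,0,0.3],
    [1,18,0,0,0,0.6],
    [2,26,0,0,0,0.6],
    [2,26,0,0,0,0.6],
    [2,26,0,0,0,0.6],
    [2,26,0,0,0,0.6],
    [2,26,0,0,0,0.6],
    [2,26,0,0,0,0.6],
    [2,26,0,0,0,0.6],
    [2,26,0,0,0,0.6],
    [2,26,0,0,0,0.6],
    [2,26,0,0,0,0.6],
    [2,26,0,0,0,0.6],
    [2,26,0,0,0,0.6],
    [2,26,0,0,0,0.6],
    [2,26,0,0,0,0.6],
    [2,26,0,0,0,0.6],
    [1,26,0,0,0,0.7],
    [1,22,0,0,0,0.7],
    [0,9,0,0,0,0.3],
  ],
)

```text
clock: 5.45
position: [499.6, 151.5, 257.3]
ee_rot: [-0.638, 0.77, 0.001, -0.001]
contact_force: [-0.2, 0.2, -0.5]
gripper_width: 8.2
grasp_force: 58.8
```

Request:
play_rows(
  series=[
    [0,0,0,0,0,0.0],
    [0,0,0,0,0,0],
    [0,0,0,0,0,0],
    [0,0,0,0,0,0],
  ],
)

```text
clock: 5.78
position: [500.3, 148.1, 259.1]
ee_rot: [-0.635, 0.773, 0.0, -0.0]
contact_force: [0.0, -1.3, 0.3]
gripper_width: 7.8
grasp_force: 58.8
```

Run:
```python
from h import *
import pickle
s=st();d=get_image("wrist");pickle.dump(d,open("d2.pkl","wb"));print(d["eye"])
t=get_image("top");sc=get_image("scene");pickle.dump((t,sc),open("d2b.pkl","wb"))
print(pix(d,(500.8,149.3,124)),pix(d,s["position"]-[0,0,61]))
save("w2",cv2.resize(d["image"],None,fx=1.55,fy=1.55,interpolation=cv2.INTER_CUBIC))
```

```text
5.7833 pos [500.3  148.07 259.08] yaw_y 168.78 z [-7.e-04 -3.e-04 -1.e+00] F [ 0.02 -1.32  0.27] T [-0.014 -0.008 -0.018] w 7.8 58.83031725883484 j [ 34.3  11.9 -13.6  -0.  -64.5 -45.5]
[487.0318958   80.10307356 376.78871481]
(np.float64(258.48867713945094), np.float64(186.93503410370394)) (np.float64(258.9215711922122), np.float64(218.53872933451896))
```

View pics/w2.png

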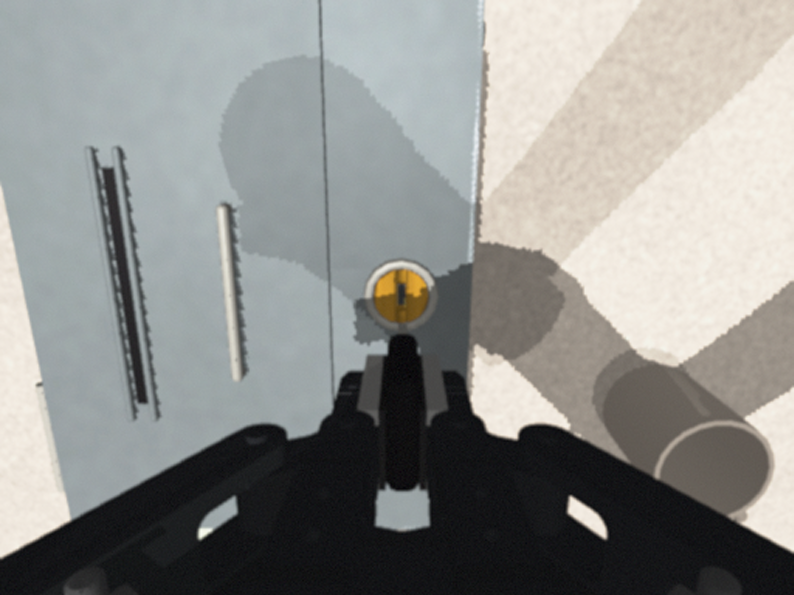

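The wrist view shows the brass lock centred near (401,296), its slot vertical in the image and in line with the head. The head's far edge is at about row 337. I'll crop it to measure the offset.

Run:
```python
from h import *
import pickle
d=pickle.load(open("d2.pkl","rb"));im=d["image"]
c=cv2.resize(im[160:260,215:305],None,fx=6,fy=6,interpolation=cv2.INTER_CUBIC)
t,sc=pickle.load(open("d2b.pkl","rb"))
u,v=pix(sc,(500,148,150));u=int(u);v=int(v)
c2=cv2.resize(sc["image"][v-40:v+40,u-20:u+20],None,fx=6,fy=6,interpolation=cv2.INTER_CUBIC)
o=np.zeros((600,780,3),np.uint8);o[:,:540]=c;o[:480,540:]=c2
o=(255*(o/255.)**.5).astype(np.uint8);print(u,v)
save("c2",o)
```

```text
282 121
```

View pics/c2.png

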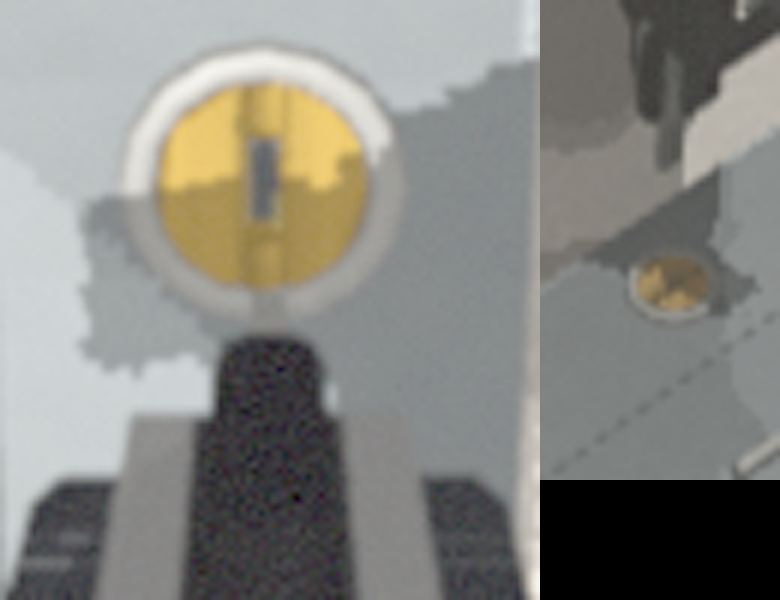

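The crop shows the lock's centre at (264,184) and the blade's end as a grey strip at column 270, its far edge near row 293.

Run:
```python
from h import *
import pickle
d=pickle.load(open("d2.pkl","rb"))
f=lambda u,v,z:ray(d,(u+.5)/6-.5+215,(v+.5)/6-.5+160,z).round(1)
for p in[(264.5,185),(264,181)]:print("lock",f(*p,124))
print("ring edges",f(124,185,124),f(405,185,124),f(264,45,124),f(264,322,124))
s=np.array([500.3,148.07,259.08]);a=np.radians(78.8)
for k in(-1,1):
  for h,z in((5,0),(6,1.5),(6,30),(16,71)):
    u,v=pix(d,s-[0,0,61-z]+k*h*np.array([np.cos(a),np.sin(a),0]));print(k,h,z,(u-215)*6,(v-160)*6)
R=Rotation.from_quat(d["rotation"]).as_matrix();print(R.round(3))
a=d["image"][205:218,255:266].mean(2).astype(int);print(a)
```

```text
lock [501.2 152.2 124. ]
lock [501.2 151.6 124. ]
ring edges [519.9 148.5 124. ] [482.5 155.9 124. ] [497.5 133.2 124. ] [505.2 171.6 124. ]
-1 5 0 263.49747514945 303.3002093196609
-1 6 1.5 263.5092927782041 298.8118912438989
-1 6 30 263.9826608798544 414.92340886065983
-1 16 71 264.9269520511758 528.1167399682386
1 5 0 263.58899353237246 398.45874873654617
1 6 1.5 263.6195824543503 413.7775536857075
1 6 30 264.10189304868084 546.8046603408884
1 16 71 265.27143873178045 973.5683541268158
[[-0.981  0.188  0.051]
 [ 0.195  0.943  0.27 ]
 [ 0.002  0.274 -0.962]]
[[ 64  58  60  67  70  74  71  64  66  71  72]
 [ 62  58  60  65  69  71  69  65  72  72  74]
 [ 72  63  63  67  72  76  76  74  77  80  88]
 [ 90  80  72  72  75  80  83  87  90  96 101]
 [105  96  80  74  78  78  80  89 100 106 108]
 [105  98  79  76  78  74  78  87 100 102 103]
 [ 98  94  80  73  75  73  75  84  93  94  97]
 [ 91  86  78  73  74  75  75  78  86  88  88]
 [ 81  81  75  76  75  75  76  76  79  83  79]
 [ 75  72  71  71  70  71  70  70  70  74  78]
 [ 60  51  49  48  49  47  49  50  53  59  66]
 [ 33  23  23  22  22  25  23  24  29  37  46]
 [ 21  13  13  15   9   7   9  15  12  12  23]]
```

Request:
play_rows(
  series=[
    [0.5,1,-8,0,0,0],
    [0.5,1,-12,0,0,0],
    [0.5,1,-14,0,0,0],
    [0,1,-14,0,0,0],
    [0,0,-12,0,0,0],
    [0,0,-6,0,0,0],
    [0,0,0,0,0,0],
    [0,0,0,0,0,0],
    [0,0,0,0,0,0],
  ],
)

```text
clock: 6.68
position: [502.6, 153.3, 194.0]
ee_rot: [-0.635, 0.772, -0.0, 0.001]
contact_force: [-0.5, 0.4, -0.1]
gripper_width: 8.2
grasp_force: 58.8
```

Run:
```python
from h import *
import pickle
s=st();d=get_image("wrist");sc=get_image("scene");pickle.dump((d,sc,s),open("d3.pkl","wb"))
c=cv2.resize(d["image"][170:230,215:305],None,fx=6,fy=6,interpolation=cv2.INTER_CUBIC)
u,v=pix(sc,(500,150,130));u=int(u);v=int(v);print(u-20,v-30)
c2=cv2.resize(sc["image"][v-30:v+30,u-20:u+20],None,fx=6,fy=6,interpolation=cv2.INTER_CUBIC)
o=np.hstack([c,c2]);o=(255*(o/255.)**.5).astype(np.uint8)
save("c3",o)
a=np.radians(78.8);p=s["position"]
for k in(-1,):
  for h,z in((5,0),(6,1.5),(6,30),(16,71)):
    uu,vv=pix(d,p-[0,0,61-z]+k*h*np.array([np.cos(a),np.sin(a),0]));print(k,h,z,(uu-215)*6,(vv-170)*6)
```

```text
6.6833 pos [502.62 153.3  194.02] yaw_y 168.88 z [ 1.4e-03  6.0e-04 -1.0e+00] F [-0.46  0.4  -0.11] T [ 0.053  0.001 -0.041] w 8.2 58.82985591888428 j [ 34.7  15.6 -18.8   0.  -55.6 -45.8]
263 96
-1 5 0 264.62644878030676 242.57770184711575
-1 6 1.5 264.6382083332743 238.1061021763893
-1 6 30 264.6669170051531 354.52950139909734
-1 16 71 264.90121831767897 468.49124205384066
```

View pics/c3.png

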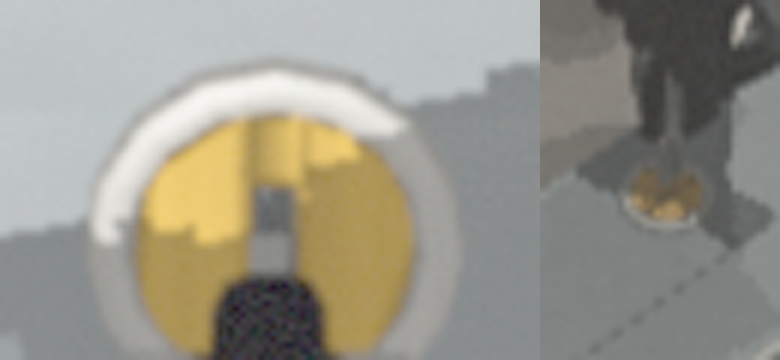

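The lock (ring columns 90–462, slot columns 255–295 with its far end at row 186) and the blade (column 272, far edge at row 233) are nearly in line. I'll work out the remaining offset.

Run:
```python
from h import *
import pickle
d,sc,s=pickle.load(open("d3.pkl","rb"));p=s["position"]
a=np.radians(78.8);y=np.array([np.cos(a),np.sin(a),0]);x=np.array([np.sin(a),-np.cos(a),0])
f=lambda u,v,z:ray(d,(u+.5)/6-.5+215,(v+.5)/6-.5+170,z)-p
for n,u,v,z,h in(("ring",276,62,124,20.5),("brass",276,115,124,14.5),("slot",275,186,124,6.6),("slotmouth",275,186,124,8.6),("ringL",90,235,124,0),("ringR",462,235,124,0),("blade",272,233,133+1,6),("blade0",272,233,133,5)):
  q=f(u,v,z);print(n,"y",(q@y+h).round(2),"x",(q@x).round(2))
```

```text
ring y -0.64 x -0.87
brass y -1.13 x -0.88
slot y -1.52 x -0.8
slotmouth y 0.48 x -0.8
ringL y -2.83 x 18.15
ringR y -2.86 x -19.97
blade y -0.6 x -0.47
blade0 y -1.24 x -0.47
```

Request:
play_rows(
  series=[
    [-0.4,0.1,-2,0,0,0],
    [0,0,-2,0,0,0],
    [0,0,-2,0,0,0],
    [0,0,-2,0,0,0],
    [0,0,-1,0,0,0],
    [0,0,-1,0,0,0],
    [0,0,0,0,0,0],
    [0,0,0,0,0,0],
  ],
)

```text
clock: 7.45
position: [501.7, 153.2, 183.2]
ee_rot: [-0.635, 0.772, -0.0, -0.0]
contact_force: [-0.3, 0.0, -0.5]
gripper_width: 8.4
grasp_force: 58.8
```

Request:
play_rows(
  series=[
    [0,0,-1,0,0,0],
    [0,0,-1,0,0,0],
    [0,0,0,0,0,0],
    [0,0,0,0,0,0],
  ],
)

```text
clock: 7.78
position: [501.7, 153.2, 181.3]
ee_rot: [-0.635, 0.772, 0.0, -0.0]
contact_force: [-0.6, -0.3, -0.2]
gripper_width: 8.3
grasp_force: 58.8
```

Request:
play_rows(
  series=[
    [0,0,-1,0,0,0],
    [0,0,-1,0,0,0],
    [0,0,0,0,0,0],
    [0,0,0,0,0,0],
  ],
)

```text
clock: 8.12
position: [501.7, 153.2, 179.2]
ee_rot: [-0.635, 0.772, 0.0, -0.0]
contact_force: [-0.7, 0.6, -0.0]
gripper_width: 8.4
grasp_force: 58.8
```

Request:
play_rows(
  series=[
    [0,0,-1,0,0,0],
    [0,0,-0.5,0,0,0],
    [0,0,0,0,0,0],
    [0,0,0,0,0,0],
  ],
)

```text
clock: 8.45
position: [501.9, 153.3, 178.1]
ee_rot: [-0.635, 0.772, -0.0, 0.0]
contact_force: [0.0, -0.1, 1.8]
gripper_width: 8.2
grasp_force: 59.2
```

Request:
play_rows(
  series=[
    [0,0,0,0,0,-0.7],
    [0,0,0,0,0,-0.7],
    [0,0,0,0,0,-0.7],
    [0,0,0,0,0,-0.7],
    [0,0,-0.5,0,0,0],
    [0,0,0,0,0,0],
    [0,0,0,0,0,0],
  ],
)

```text
clock: 9.03
position: [502.1, 153.3, 177.4]
ee_rot: [-0.516, 0.856, -0.0, 0.0]
contact_force: [1.7, -0.6, 1.2]
gripper_width: 7.7
grasp_force: 58.9
```

```bash
python3 -c "
from h import *;st()"
```

```text
9.0333 pos [502.09 153.3  177.43] yaw_y 152.17 z [ 9.e-04  2.e-04 -1.e+00] F [ 1.65 -0.63  1.19] T [-0.229 -0.503  0.042] w 7.7 58.90592694282532 j [ 34.7  16.6 -20.1   0.  -53.3 -62.6]
```

Request:
play_rows(
  series=[
    [0,0,-0.3,0,0,-0.5],
    [0,0,-0.3,0,0,0],
    [0,0,-0.3,0,0,0],
    [0,0,0,0,0,0],
    [0,0,0,0,0,0],
  ],
)

```text
clock: 9.45
position: [502.0, 153.4, 176.6]
ee_rot: [-0.493, 0.87, -0.0, 0.0]
contact_force: [2.2, -1.0, 1.7]
gripper_width: 8.2
grasp_force: 59.0
```

Request:
play_rows(
  series=[
    [0,0,-0.3,0,0,-0.3],
    [0,0,-0.3,0,0,0],
    [0,0,-0.3,0,0,0],
    [0,0,0,0,0,0],
    [0,0,0,0,0,0],
  ],
)

```text
clock: 9.87
position: [501.8, 153.3, 175.5]
ee_rot: [-0.48, 0.878, -0.0, 0.0]
contact_force: [2.2, -2.1, -0.0]
gripper_width: 8.0
grasp_force: 59.0
```

Request:
play_rows(
  series=[
    [0,0,-0.7,0,0,0],
    [0,0,-0.7,0,0,0],
    [0,0,-0.7,0,0,0],
    [0,0,-0.7,0,0,0],
    [0,0,0,0,0,0],
    [0,0,0,0,0,0],
  ],
)

```text
clock: 10.37
position: [501.6, 153.1, 172.5]
ee_rot: [-0.479, 0.878, -0.0, -0.0]
contact_force: [2.6, -1.4, 0.6]
gripper_width: 8.4
grasp_force: 58.9
```

Request:
play_rows(
  series=[
    [0,0,-0.7,0,0,0],
    [0,0,-0.7,0,0,0],
    [0,0,-0.5,0,0,0],
    [0,0,0,0,0,0],
    [0,0,0,0,0,0],
  ],
)

```text
clock: 10.78
position: [501.8, 153.2, 171.3]
ee_rot: [-0.479, 0.878, -0.0, 0.0]
contact_force: [0.6, -2.2, 5.8]
gripper_width: 8.4
grasp_force: 59.8
```

```bash
python3 -c "
from h import *;st()"
```

```text
10.7833 pos [501.76 153.22 171.34] yaw_y 147.29 z [ 4.e-04 -0.e+00 -1.e+00] F [ 0.58 -2.17  5.82] T [-0.479 -0.275 -0.015] w 8.4 59.84138309955597 j [ 34.7  17.  -20.5   0.  -52.5 -67.4]
```

Request:
play_rows(
  series=[
    [0,0,0.5,0,0,0],
    [0,0,0,0,0,0.6],
    [0,0,0,0,0,0.8],
    [0,0,0,0,0,0.8],
    [0,0,0,0,0,0.8],
    [0,0,0,0,0,0.8],
    [0,0,0,0,0,0.8],
    [0,0,0,0,0,0.8],
    [0,0,0,0,0,0.6],
    [0,0,0,0,0,0.4],
    [0,0,-0.5,0,0,0],
    [0,0,0,0,0,0],
  ],
)

```text
clock: 11.78
position: [501.8, 153.4, 170.9]
ee_rot: [0.741, -0.672, 0.0, -0.0]
contact_force: [2.0, -0.7, 3.3]
gripper_width: 8.2
grasp_force: 59.6
```

```bash
python3 -c "
from h import *;st()"
```

```text
11.7833 pos [501.8  153.35 170.92] yaw_y -174.39 z [ 3.e-04  3.e-04 -1.e+00] F [ 1.99 -0.7   3.3 ] T [-0.344 -0.371 -0.059] w 8.2 59.62890923023224 j [ 34.7  17.  -20.5  -0.  -52.4 -29.1]
```

Request:
play_rows(
  series=[
    [0,0,-0.2,0,0,0.5],
    [0,0,-0.2,0,0,0],
    [0,0,-0.2,0,0,0],
    [0,0,0,0,0,0],
    [0,0,0,0,0,0],
  ],
)

```text
clock: 12.2
position: [501.8, 153.4, 170.6]
ee_rot: [0.758, -0.652, 0.0, -0.0]
contact_force: [1.1, -0.8, 5.3]
gripper_width: 8.3
grasp_force: 59.8
```

Request:
play_rows(
  series=[
    [0,0,-0.2,0,0,0.4],
    [0,0,-0.2,0,0,0],
    [0,0,-0.2,0,0,0],
    [0,0,0,0,0,0],
    [0,0,0,0,0,0],
  ],
)

```text
clock: 12.62
position: [501.7, 153.4, 170.1]
ee_rot: [0.772, -0.636, 0.0, -0.0]
contact_force: [0.3, -1.7, 6.0]
gripper_width: 8.2
grasp_force: 59.9
```

Request:
play_rows(
  series=[
    [0,0,-0.2,0,0,0.4],
    [0,0,-0.2,0,0,0],
    [0,0,-0.2,0,0,0],
    [0,0,0,0,0,0],
    [0,0,0,0,0,0],
  ],
)

```text
clock: 13.03
position: [501.7, 153.4, 169.5]
ee_rot: [0.785, -0.62, 0.0, -0.0]
contact_force: [0.2, -1.6, 6.2]
gripper_width: 8.3
grasp_force: 59.9
```

Request:
play_rows(
  series=[
    [0,0,-0.3,0,0,0.2],
    [0,0,-0.3,0,0,0],
    [0,0,-0.2,0,0,0],
    [0,0,0,0,0,0],
    [0,0,0,0,0,0],
  ],
)

```text
clock: 13.45
position: [501.7, 153.4, 168.7]
ee_rot: [0.791, -0.611, 0.0, -0.0]
contact_force: [0.3, -0.9, 6.6]
gripper_width: 8.3
grasp_force: 60.0
```

Request:
play_rows(
  series=[
    [0,0,-0.6,0,0,0],
    [0,0,-0.6,0,0,0],
    [0,0,-0.6,0,0,0],
    [0,0,0,0,0,0],
    [0,0,0,0,0,0],
  ],
)

```text
clock: 13.87
position: [501.7, 153.4, 166.9]
ee_rot: [0.791, -0.611, 0.0, -0.0]
contact_force: [0.4, -0.0, 6.1]
gripper_width: 8.2
grasp_force: 59.9
```

Request:
play_rows(
  series=[
    [0,0,-0.6,0,0,0],
    [0,0,-0.6,0,0,0],
    [0,0,-0.6,0,0,0],
    [0,0,0,0,0,0],
    [0,0,0,0,0,0],
  ],
)

```text
clock: 14.28
position: [501.7, 153.4, 165.0]
ee_rot: [0.791, -0.611, 0.0, -0.0]
contact_force: [-0.3, -1.9, 5.6]
gripper_width: 8.1
grasp_force: 60.0
```

```bash
python3 -c "
from h import *;st()"
```

```text
14.2833 pos [501.7  153.36 164.99] yaw_y -165.38 z [ 2.e-04  2.e-04 -1.e+00] F [-0.31 -1.86  5.59] T [-0.366 -0.094 -0.06 ] w 8.1 59.97564196586609 j [ 34.7  17.4 -21.   -0.  -51.6 -20.1]
```

Request:
play_rows(
  series=[
    [0,0,0,0,0,-0.6],
    [0,0,0,0,0,-0.8],
    [0,0,0,0,0,-0.8],
    [0,0,0,0,0,-0.8],
    [0,0,0,0,0,-0.8],
    [0,0,0,0,0,-0.5],
    [0,0,-0.5,0,0,0],
    [0,0,-0.5,0,0,0],
    [0,0,-0.5,0,0,0],
    [0,0,0,0,0,0],
    [0,0,0,0,0,0],
  ],
)

```text
clock: 15.2
position: [502.0, 153.4, 163.9]
ee_rot: [-0.636, 0.772, -0.0, 0.0]
contact_force: [0.2, -0.7, 6.9]
gripper_width: 8.2
grasp_force: 60.2
```

Request:
play_rows(
  series=[
    [0,0,-0.5,0,0,0],
    [0,0,-0.5,0,0,0],
    [0,0,-0.5,0,0,0],
    [0,0,0,0,0,0],
    [0,0,0,0,0,0],
  ],
)

```text
clock: 15.62
position: [502.0, 153.4, 162.5]
ee_rot: [-0.636, 0.772, -0.0, 0.0]
contact_force: [0.2, -1.7, 7.8]
gripper_width: 8.2
grasp_force: 60.2
```

```bash
python3 -c "
from h import *;st()"
```

```text
15.6167 pos [501.98 153.41 162.53] yaw_y 168.96 z [ 1.1e-03  3.0e-04 -1.0e+00] F [ 0.23 -1.67  7.78] T [-0.414 -0.04   0.018] w 8.2 60.23659408092499 j [ 34.7  17.6 -21.2   0.  -51.2 -45.8]
```

Request:
play_rows(
  series=[
    [0,0,-0.6,0,0,0],
    [0,0,-0.6,0,0,0],
    [0,0,-0.6,0,0,0],
    [0,0,-0.6,0,0,0],
    [0,0,0,0,0,0],
    [0,0,0,0,0,0],
  ],
)

```text
clock: 16.12
position: [502.0, 153.4, 160.1]
ee_rot: [-0.636, 0.772, -0.0, 0.0]
contact_force: [0.9, -1.7, 7.4]
gripper_width: 8.1
grasp_force: 60.3
```

Request:
play_rows(
  series=[
    [0,0,-0.6,0,0,0],
    [0,0,-0.6,0,0,0],
    [0,0,-0.6,0,0,0],
    [0,0,-0.6,0,0,0],
    [0,0,0,0,0,0],
    [0,0,0,0,0,0],
  ],
)

```text
clock: 16.62
position: [502.0, 153.4, 157.7]
ee_rot: [-0.636, 0.772, -0.0, 0.0]
contact_force: [0.5, -1.2, 7.1]
gripper_width: 8.5
grasp_force: 60.3
```

Request:
play_rows(
  series=[
    [0,0,-0.4,0,0,0],
    [0,0,-0.4,0,0,0],
    [0,0,-0.4,0,0,0],
    [0,0,0,0,0,0],
    [0,0,0,0,0,0],
  ],
)

```text
clock: 17.03
position: [502.0, 153.4, 156.6]
ee_rot: [-0.636, 0.772, -0.0, 0.0]
contact_force: [0.0, -1.5, 8.2]
gripper_width: 8.1
grasp_force: 60.3
```

Request:
play_rows(
  series=[
    [0,0,-0.4,0,0,0],
    [0,0,-0.4,0,0,0],
    [0,0,0,0,0,0],
    [0,0,0,0,0,0],
    [0,0,0,0,0,0],
  ],
)

```text
clock: 17.45
position: [502.0, 153.4, 156.1]
ee_rot: [-0.636, 0.772, -0.0, 0.001]
contact_force: [-0.7, -1.5, 10.1]
gripper_width: 8.1
grasp_force: 60.7
```

Request:
play_rows(
  series=[
    [0,0,-0.4,0,0,0],
    [0,0,-0.3,0,0,0],
    [0,0,0,0,0,0],
    [0,0,0,0,0,0],
    [0,0,0,0,0,0],
  ],
)

```text
clock: 17.87
position: [502.0, 153.4, 156.0]
ee_rot: [-0.636, 0.772, -0.0, 0.001]
contact_force: [-2.2, -1.6, 13.0]
gripper_width: 8.1
grasp_force: 61.1
```

Request:
play_rows(
  series=[
    [0,0,0.2,0,0,-0.5],
    [0,-0.1,0,0,0,-0.7],
    [0,-0.1,0,0,0,-0.7],
    [0,-0.1,0,0,0,-0.7],
    [0,-0.1,0,0,0,-0.7],
    [0,-0.1,0,0,0,-0.7],
    [0,-0.1,0,0,0,-0.7],
    [0,0,0,0,0,-0.3],
    [0,0,0,0,0,0],
    [0,0,0,0,0,0],
  ],
)

```text
clock: 18.7
position: [502.4, 153.2, 156.1]
ee_rot: [-0.415, 0.91, -0.0, 0.001]
contact_force: [-0.5, -1.7, 11.0]
gripper_width: 8.2
grasp_force: 60.7
```

```bash
python3 -c "
from h import *;st()"
```

```text
18.7 pos [502.43 153.19 156.06] yaw_y 139.01 z [ 2.5e-03  9.0e-04 -1.0e+00] F [-0.45 -1.66 10.99] T [-0.261  0.177  0.144] w 8.2 60.70495247840881 j [ 34.7  18.  -21.6   0.1 -50.2 -75.7]
```

Request:
play_rows(
  series=[
    [0,-0.1,0,0,0,-0.5],
    [0,-0.1,0,0,0,-0.7],
    [0,-0.1,0,0,0,-0.7],
    [0,-0.1,0,0,0,-0.7],
    [0,-0.1,0,0,0,-0.7],
    [0,-0.1,0,0,0,-0.7],
    [0,-0.1,0,0,0,-0.7],
    [0,0,0,0,0,-0.3],
    [0,0,0,0,0,0],
    [0,0,0,0,0,0],
  ],
)

```text
clock: 19.53
position: [502.7, 152.7, 156.1]
ee_rot: [-0.165, 0.986, 0.0, 0.002]
contact_force: [0.3, 0.0, 10.8]
gripper_width: 8.2
grasp_force: 60.6
```

Request:
play_rows(
  series=[
    [0,0,0,0,0,-0.5],
    [0,-0.1,0,0,0,-0.6],
    [0,-0.1,0,0,0,-0.6],
    [0,-0.1,0,0,0,-0.6],
    [0,0,0,0,0,-0.2],
    [0,0,0,0,0,0],
    [0,0,0,0,0,0],
  ],
)

```text
clock: 20.12
position: [502.8, 152.4, 156.1]
ee_rot: [-0.035, 0.999, 0.001, 0.002]
contact_force: [0.5, -0.6, 10.0]
gripper_width: 8.2
grasp_force: 60.5
```

```bash
python3 -c "
from h import *;st()"
```

```text
20.1167 pos [502.8  152.43 156.06] yaw_y 94.02 z [ 0.0034  0.0015 -1.    ] F [ 0.53 -0.59 10.05] T [-0.077 -0.022  0.227] w 8.2 60.51624655723572 j [ 3.460e+01  1.800e+01 -2.170e+01  1.000e-01 -5.010e+01 -1.206e+02]
```

Request:
play_rows(
  series=[
    [0,0,0,0,0,-0.5],
    [0,-0.1,0,0,0,-0.6],
    [0,-0.1,0,0,0,-0.6],
    [0,-0.1,0,0,0,-0.6],
    [0,0,0,0,0,-0.4],
    [0,0,0,0,0,-0.3],
    [0,0,0,0,0,0],
    [0,0,0,0,0,0],
  ],
)

```text
clock: 20.78
position: [502.8, 152.1, 156.1]
ee_rot: [0.122, 0.993, 0.001, 0.002]
contact_force: [0.4, 0.2, 9.5]
gripper_width: 8.0
grasp_force: 60.5
```

```bash
python3 -c "
from h import *;st()"
```

```text
20.7833 pos [502.82 152.13 156.08] yaw_y 76.03 z [ 0.0035  0.0014 -1.    ] F [0.44 0.23 9.52] T [-0.096 -0.041  0.185] w 8.0 60.53233981132507 j [ 3.460e+01  1.800e+01 -2.170e+01  1.000e-01 -5.010e+01 -1.386e+02]
```

Request:
play_rows(
  series=[
    [0,0,0,0,0,-0.4],
    [0,0,0,0,0,-0.4],
    [0,0,0,0,0,-0.2],
    [0,0,0,0,0,0],
    [0,0,0,0,0,0],
  ],
)

```text
clock: 21.2
position: [502.8, 152.0, 156.1]
ee_rot: [0.173, 0.985, 0.001, 0.002]
contact_force: [0.0, -0.4, 9.4]
gripper_width: 8.3
grasp_force: 60.5
```

```bash
python3 -c "
from h import *;st()"
```

```text
21.2 pos [502.81 152.03 156.08] yaw_y 70.03 z [ 0.0034  0.0013 -1.    ] F [ 0.03 -0.38  9.44] T [-0.195 -0.101  0.226] w 8.3 60.50859332084656 j [ 3.460e+01  1.800e+01 -2.170e+01  1.000e-01 -5.010e+01 -1.446e+02]
```

Request:
play_rows(
  series=[
    [0,0,0,0,0,-0.3],
    [0,0,0,0,0,-0.3],
    [0,0,0,0,0,0],
    [0,0,0,0,0,0],
    [0,0,0,0,0,0],
  ],
)

```text
clock: 21.62
position: [502.8, 152.0, 156.1]
ee_rot: [0.204, 0.979, 0.001, 0.002]
contact_force: [0.4, -1.5, 11.2]
gripper_width: 8.3
grasp_force: 60.6
```

Run:
```python
from h import *
st();d=get_image("scene");t=get_image("top")
u,v=map(int,pix(d,(560,140,125)))
import pickle
c=cv2.resize(d["image"][v-70:v+90,u-90:u+110],None,fx=3.6,fy=3.6,interpolation=cv2.INTER_CUBIC)
save("c4",(255*(c/255.)**.6).astype(np.uint8))
```

```text
21.6167 pos [502.78 151.99 156.09] yaw_y 66.43 z [ 0.0034  0.0012 -1.    ] F [ 0.38 -1.47 11.21] T [-0.221 -0.095  0.211] w 8.3 60.55292844772339 j [ 3.460e+01  1.800e+01 -2.170e+01  1.000e-01 -5.010e+01 -1.482e+02]
```

View pics/c4.png

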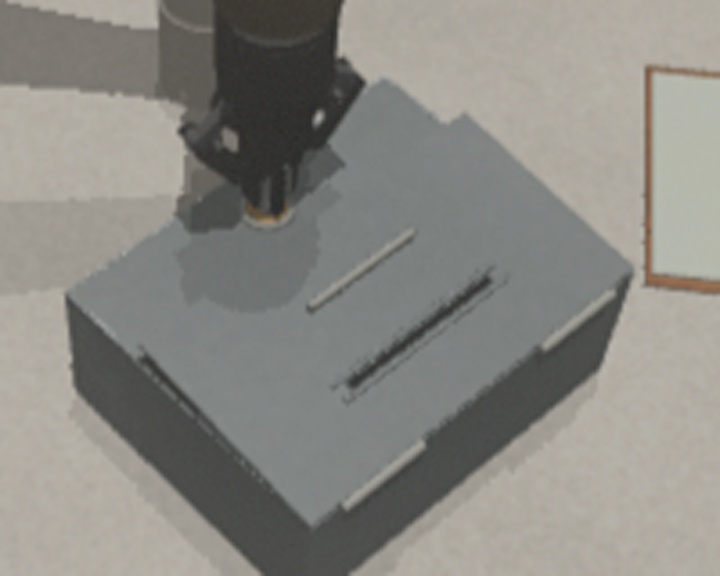

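The picture shows the lid ajar, with its front edge raised at (140,350) and (465,115), and the key seated at (268,212). I'll turn about 2° more for margin and compare the lid's lift with the projection.

Request:
play_rows(
  series=[
    [0,0,0,0,0,-0.2],
    [0,0,0,0,0,-0.15],
    [0,0,0,0,0,0],
    [0,0,0,0,0,0],
    [0,0,0,0,0,0],
    [0,0,0,0,0,0],
  ],
)

```text
clock: 22.22
position: [502.8, 152.0, 156.1]
ee_rot: [0.222, 0.975, 0.001, 0.001]
contact_force: [1.0, -1.0, 9.9]
gripper_width: 8.4
grasp_force: 60.5
```

Run:
```python
from h import *
st();d=get_image("scene")
a=np.radians(-11.1);X=np.array([np.cos(a),np.sin(a),0]);Y=np.array([-X[1],X[0],0])
L=np.array([501.3,151,0]);O=L+82.5*X
u,v=map(int,pix(d,(560,140,125)))
c=cv2.resize(d["image"][v-70:v+90,u-90:u+110],None,fx=3.6,fy=3.6,interpolation=cv2.INTER_CUBIC)
c=(255*(c/255.)**.6).astype(np.uint8)
for th,col in((0,(255,0,0)),(.10,(255,255,0)),(.14,(0,255,0))):
  for y in(-150,150):
    p=O+(120-165*np.cos(th))*X+y*Y+[0,0,120+165*np.sin(th)];q=pix(d,p)
    q=((q[0]-u+90+.5)*3.6,(q[1]-v+70+.5)*3.6);print(th,y,np.round(q));cv2.circle(c,tuple(int(k) for k in q),2,col,-1)
save("c5",c)
```

```text
22.2167 pos [502.77 151.98 156.05] yaw_y 64.34 z [ 0.0033  0.0011 -1.    ] F [ 0.97 -0.99  9.94] T [-0.2   -0.047  0.24 ] w 8.4 60.53024411201477 j [ 3.460e+01  1.800e+01 -2.170e+01  1.000e-01 -5.010e+01 -1.503e+02]
0 -150 [138. 363.]
0 150 [456. 131.]
0.1 -150 [138. 349.]
0.1 150 [460. 115.]
0.14 -150 [138. 344.]
0.14 150 [462. 109.]
```

View pics/c5.png

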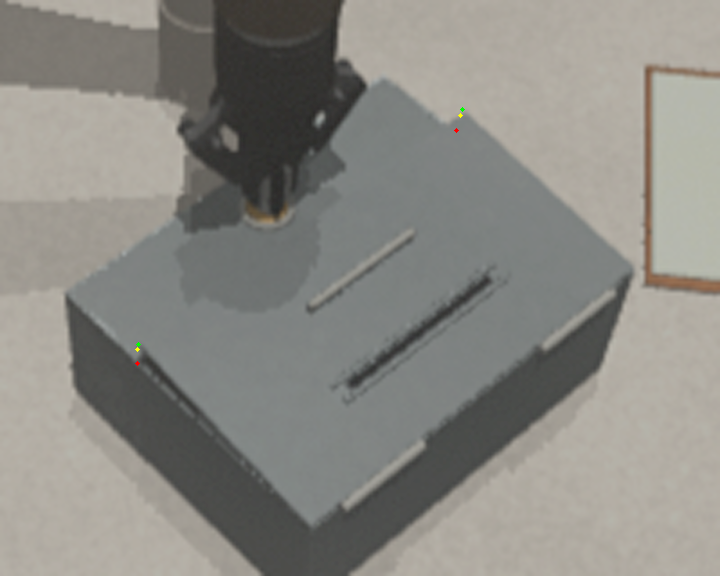

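The lid's front corner is near (140,347), between the 0.10 and 0.14 marks. I'll fit the lid angle from how far its features shifted since the first picture.

Run:
```python
from h import *
import pickle
d0=pickle.load(open("d0.pkl","rb"))["scene"];d=get_image("scene")
g0,g1=[cv2.cvtColor(x["image"],cv2.COLOR_RGB2GRAY) for x in(d0,d)]
a=np.radians(-11.1);X=np.array([np.cos(a),np.sin(a),0]);O=np.array([501.3,151,0])+82.5*X
Y=np.array([-X[1],X[0],0])
def P(x,y,th):
    r=120-x;return np.array(pix(d,O+(120-r*np.cos(th))*X+y*Y+[0,0,120+r*np.sin(th)]))
for n,x,y,h in(("handle",-5,0,14),("slotL",45,60,10),("slotR",45,-60,10),("slot",45,0,14),("lidcornerR",-45,-150,8)):
    p=P(x,y,0).round().astype(int);T=g0[p[1]-h:p[1]+h,p[0]-h:p[0]+h]
    S=g1[p[1]-h-14:p[1]+h+6,p[0]-h-8:p[0]+h+8]
    T4,S4=[cv2.resize(i,None,fx=4,fy=4,interpolation=cv2.INTER_CUBIC) for i in(T,S)]
    m=cv2.matchTemplate(S4,T4,cv2.TM_CCOEFF_NORMED);_,b,_,l=cv2.minMaxLoc(m)
    print(n,"shift",(l[0]/4-8,l[1]/4-14),round(b,2),"exp .10",(P(x,y,.1)-P(x,y,0)).round(2),".14",(P(x,y,.14)-P(x,y,0)).round(2))
```

```text
handle shift (1.25, -3.5) 0.85 exp .10 [ 0.56 -3.05] .14 [ 0.89 -4.19]
slotL shift (1.0, -2.0) 0.98 exp .10 [ 0.52 -1.83] .14 [ 0.8  -2.51]
slotR shift (0.75, -1.75) 0.98 exp .10 [ 0.33 -1.73] .14 [ 0.52 -2.37]
slot shift (5.0, -5.25) 0.94 exp .10 [ 0.43 -1.78] .14 [ 0.66 -2.45]
lidcornerR shift (-8.0, -7.25) 0.97 exp .10 [-0.01 -3.85] .14 [ 0.12 -5.29]
```

Request:
play_rows(
  series=[
    [0,0,0,0,0,-0.25],
    [0,0,0,0,0,-0.25],
    [0,0,0,0,0,0],
    [0,0,0,0,0,0],
    [0,0,0,0,0,0],
    [0,0,0,0,0,0],
  ],
)

```text
clock: 22.82
position: [502.8, 151.9, 156.1]
ee_rot: [0.247, 0.969, 0.001, 0.001]
contact_force: [1.1, -1.0, 10.4]
gripper_width: 8.5
grasp_force: 60.6
```

```bash
cat > lid.py <<'E'
from h import *
import pickle
st()
d0=pickle.load(open("d0.pkl","rb"))["scene"];d=get_image("scene")
g0,g1=[cv2.cvtColor(x["image"],cv2.COLOR_RGB2GRAY) for x in(d0,d)]
a=np.radians(-11.1);X=np.array([np.cos(a),np.sin(a),0]);O=np.array([501.3,151,0])+82.5*X
Y=np.array([-X[1],X[0],0])
def P(x,y,th):
    r=120-x;return np.array(pix(d,O+(120-r*np.cos(th))*X+y*Y+[0,0,120+r*np.sin(th)]))
for n,x,y,h in(("handle",-5,0,14),("handleL",-5,30,8),("handleR",-5,-30,8),("slotL",45,60,10),("slotR",45,-60,10)):
    p=P(x,y,0).round().astype(int);T=g0[p[1]-h:p[1]+h,p[0]-h:p[0]+h]
    S=g1[p[1]-h-8:p[1]+h+4,p[0]-h-4:p[0]+h+4]
    T4,S4=[cv2.resize(i,None,fx=8,fy=8,interpolation=cv2.INTER_CUBIC) for i in(T,S)]
    m=cv2.matchTemplate(S4,T4,cv2.TM_CCOEFF_NORMED);_,b,_,l=cv2.minMaxLoc(m)
    dv=l[1]/8-8;print(n,"shift",(l[0]/8-4,dv),round(b,2),"lid",round(.12*dv/(P(x,y,.12)-P(x,y,0))[1],3))
E
python3 lid.py
```

```text
22.8167 pos [502.79 151.93 156.1 ] yaw_y 61.36 z [ 0.0033  0.001  -1.    ] F [ 1.13 -1.02 10.36] T [-0.303 -0.13   0.287] w 8.5 60.61388969421387 j [ 3.460e+01  1.800e+01 -2.170e+01  1.000e-01 -5.010e+01 -1.533e+02]
handle shift (1.625, -3.75) 0.86 lid 0.124
handleL shift (1.875, -4.0) 0.97 lid 0.131
handleR shift (1.25, -3.5) 0.85 lid 0.117
slotL shift (0.875, -1.875) 0.98 lid 0.104
slotR shift (0.5, -1.625) 0.98 lid 0.095
```

```bash
python3 -c "
from h import *;st();print(job_done())"
```

```text
22.8667 pos [502.78 151.95 156.1 ] yaw_y 61.36 z [ 0.0033  0.001  -1.    ] F [ 0.53 -1.17 10.2 ] T [-0.356 -0.084  0.34 ] w 8.3 60.61369299888611 j [ 3.460e+01  1.800e+01 -2.170e+01  1.000e-01 -5.010e+01 -1.533e+02]
the job is handed in; nothing more can be done
None
```

I handed the job in at 22.9 s: the key is fully home, still gripped and held about 108° clockwise, which should put the cam at its stop. The pictures put the lid ajar at roughly 0.12 rad, but the hand-in returned no verdict.

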